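# Park the glass grinder: dial to the red mark, snap the spindle cap on and hold it down

## Task

First turn the dial on the glass grinder clockwise until its white pointer stands at the red mark. Then take the orange cap, press it onto the grinder's steel stud until it clicks, and keep pressing after the click until the sprung black collar under the cap is pushed most of the way down: finish while you are still holding the cap pressed down, do not let go. Leave the other things on the bench and the glass on the deck where they are.

Things in the scene. Friction and masses are not known exactly. Their poses are not given: they have to be found in the camera images.
- grinder: bench glass grinder, fixed: blue housing with a white deck, 230 (x) x 210 (y) x 90 mm high; origin at the centre of its underside on the table, z up. Its position and yaw vary. A clear splash shield 200 mm wide rises 40 mm above the deck along its +x edge. On the deck: the stud at (+30, -45) mm and the dial axis at (-50, +50) mm in its frame.
- stud_top (a point): top centre of the vertical steel spindle stud on the grinder's deck: 39 mm above the deck (129 mm above the table), 25 mm diameter, its last 8 mm taper to 14 mm. Four sprung brass detent balls stick out 4 mm from its side, centred 16 mm below this point. They resist the cap with up to about 10 N and then let its bead snap past.
- seal_collar (a joint): black sprung sealing collar (41 mm across, a ring round the stud's foot): how far it is pushed down, m. 0 = up, its top face 14 mm above the deck (25 mm below stud_top); 0.007 = at its lower stop. Spring: about 1.4 N to start, then 1.2 N per mm more. The cap's rim meets it just after the click and pushes it down; let go, the spring lifts the cap back up to the snapped position.
- cap_center (a point): centre (24 mm above its rim) of the orange snap cap: a plain cylinder 44 mm diameter, 48 mm high, about 60 g, standing on the table with its open mouth down. Inside: bore 37 mm, 42 mm deep, with a round snap bead 28 mm inner diameter 3 mm above the rim. When the bead snaps past the detents with the rim just at the raised collar, this point is 1 mm below stud_top; with the collar at its stop it is 8 mm below stud_top. z axis = cap axis, pointing up.
- dial (a joint): angle of the grinder's black dial, rad; grows as the dial turns clockwise seen from above; range 0 to 3.4; it stays where it is left (friction about 0.05 N m). At 0 the pointer points along the grinder's +x.
- dial_grip (a point): on the dial's vertical axis, at the height to grip (32 mm above the deck): the dial is a disc 48 mm across and 8 mm thick carrying a bar grip 46 mm long, 12 mm wide, its top 44 mm above the deck. The bar lies along this point's x axis, which points to the pointer end.
- dial_pointer (a point): point 30 mm from the dial's axis, straight out from the white pointer line that marks one end of the bar grip; it turns with the dial.
- dial_mark (a point): the red index mark on the flat aluminium ring (80 mm across) around the dial, at 30 mm from the dial's axis; fixed, but at a different angle around the dial each time, always 0.5 to 1.5 rad clockwise from where the pointer starts.
- flux_jar: amber jar with black lid, 52 mm across, 60 mm high, upright on the table; leave it alone
- foil_roll: flat copper-coloured roll, 64 mm across, 14 mm high, lying on the table; leave it alone
- tub: yellow open tub, 90 mm across, 75 mm high, standing on the table; leave it alone
- glass_cutter: red-handled hand tool, 160 mm long, lying on the table; leave it alone
- pliers_center (a point): blue-handled pliers, about 170 mm long, lying on the table; this point is near its middle; leave it alone
- flux_brush: brush, 160 mm long, lying on the table; leave it alone
- blue_glass: piece of blue glass, 50 x 40 x 5 mm, lying loose on the grinder's deck; leave it alone
Not all that is in view belongs to the job. Of the things that look like the part that bears cap_center, the largest one is meant.

How it is judged:
By the outcome, as a careful person would: the job done as asked, in the order asked, and still so for the second after the job is handed in, while the arm keeps its last pose, push and grip.
It also fails if it takes over 72 s, if anything falls off the work surface, if the arm or the gripper's body presses on something with over 40 N, if the wrist force passes 120 N, or if a joint passes its speed limit or range.

## Robot

A 6-joint arm with a two-finger parallel gripper is mounted at the origin on the work surface. World frame = base frame: x ahead of the robot, y to its left, z up, the work surface at z = 0. Lengths are in m, angles in rad, forces in N, time in s.
With the tool pointing down it reaches from about 0.35 to 0.975 m from the base axis. Payload 4.9 kg.
Tool frame: the origin (TCP) lies between the finger pads; the fingertips stand 22 mm ahead of it and the grasp point (between the pads) lies 3 mm ahead of it; z points along the fingers, y is the line along which they close (so a half turn about z gives the same grasp; the last joint's range is limited). The gripper opens to 85 mm and grips with 20 to 120 N. Pads are 22 mm wide; open, the fingers measure 114 mm over their backs; the gripper's body (76 mm by 85 mm) begins 54 mm behind the grasp point. The pads swing forward as they close: fully open they stand 13 mm farther back than shut.
Start: joints at [1.043, 0.053, 1.613, -0, 1.476, -0.119], TCP at [0.248, 0.573, 0.253] pointing down, gripper open.
Joint ranges: [-3.01, 3.01], [-1.01, 2.22], [0.06, 2.58], [-1.02, 4.17], [0.09, 2.62], [-3.14, 3.14]. Speed limits (rad/s): [2.57, 2.57, 3.14, 3.14, 3.14, 3.14].

## Interface

Orientations are given as a unit quaternion [w, x, y, z].
In Python, from plant import state, grab_frame, get_calibration, job_done, recognise, regions_of gives the robot as it stands.
- The arm moves only by the tool apply_moves, never from a script. Its argument "targets" is a list of rows, each an object with "translation": the shift along the tool's x, y, z normalised to -1 to 1, where 1 is 100 mm, a list of three; "twist": the turn about the tool's z normalised to -1 to 1, where 1 is 0.1 rad; "hand": the opening, from 0 (shut) to 1 (fully open). A call has 1 to 8 rows; each row shifts and turns the commanded pose from where the row before left it, along the tool's axes as they then stand; what a row does not reach is not made up. A row lasts 1/10 s, in which the tool goes at most 50 mm and 8.59 degrees, less where a joint would pass 70% of its speed; a pose out of reach is approached as far as the arm can. A call with a number of a shift or a turn outside -1 to 1 is refused whole. A call with a gripper value outside its range is refused whole. The fingers move at their own pace and stop on an object; the grip force is fixed at half the most. Time passes only in rows, so rows that do not move let the fingers close. It gives the time, the measured TCP pose, the force, the opening and the grip force at its end, in the units of the state.
- state(): the state, without advancing time (a new reading comes with each control period).
- grab_frame(name): name is "scene" or "side" or "wrist"; returns the picture (480x640x3 uint8, red, green, blue); there is no depth.
- get_calibration(name): a dict with "camera_matrix" (3x3 intrinsics, pixels), "pose" (4x4, takes a point from camera to world coordinates). Camera axes: x right, y up, looking along -z (the intrinsics and any distortion apply to the point x, -y, -z); pixel columns grow to the right and rows downward; lengths in m; the calibration is good to about 2 mm. The wrist camera is an equidistant fisheye: a pixel r from the principal point sees the ray r / f radians off the axis. A picture is of the moment at which its call begins: read the wrist's pose just before it. get_calibration takes no time and is no camera call; for the wrist camera it gives the pose at the moment of the call.
- job_done(): hands the job in; it is judged then, once.
Trained networks look in the newest picture that a camera, given by its name, has taken for a name from the list of things; names that differ only in an ending like _2 or _b are one class to them, and where a whole thing is asked for, a point or a joint stands for the part that bears it (a point fixed in the world has none). Each returns a list of dicts, best first, with "score" (0 to 1); they miss things now and then, are a little off and sometimes report something else, mostly with a low value. They report only what shows in the picture. A call takes as long as a camera call. They do not tell look-alikes from the thing itself.
- recognise(camera, query): "point" ([x, y, z] in m, in world coordinates, good to about 4 mm: the middle of the surface that is visible of it).
- regions_of(camera, query): "pixels" (480x640 bool, what is visible of it).
The state is a dict: "time": time; "joint_pos": joint angles; "joint_vel": joint speeds; "joint_efforts": joint torques, N m; "tool_pos": TCP position; "tool_rot": TCP orientation; "contact_force": force on the tool from outside, world axes, zero at the start; "ft_torque": the same for the moment, N m; "gripper_width": opening from 0.0 (shut) to 1.0 (fully open); "grasp_force": force on a finger pad.
Only numpy, scipy, OpenCV 4.12 (cv2) and the standard library are available. Lean on these libraries where they do the work, as an engineer would, in place of code of your own. Each camera call takes 0.05 s, during which the arm holds its last target. There are 200 camera calls.

## Working session

There is one attempt and no reset: what is moved stays moved. The work goes in short steps, Python scripts to look and compute and a tool call to move; the robot and the scene stay as the last step left them, time stands still between calls to the robot, and variables do not carry over. Pictures are saved under pics/ and viewed, at most 10 in all, crops included, and the job is handed in when it is done.

Besides the shell and the picture viewer there is one more tool, called after "Request:" as name(argument=value, ...), one argument or row to a line, values as JSON. apply_moves: Moves the arm, as the interface text tells. Its arguments: {"type":"object","properties":{"targets":{"type":"array"}},"required":["targets"]}

```bash
mkdir -p pics; ls; cat > h.py <<'E'
import numpy as np, cv2
from plant import *
def save(n,im): cv2.imwrite('pics/'+n,im[:,:,::-1])
E
python3 - <<'E'
from h import *
a=grab_frame("scene");b=grab_frame("side")
save("scene.png",a);save("side.png",b)
for c in("scene","side"):
  k=get_calibration(c);print(c,k['camera_matrix'],np.round(k['pose'],4), [x for x in k])
  for q in("cap_center","grinder","dial_grip","dial_pointer","dial_mark","stud_top","seal_collar","blue_glass"):
    try: print(q,[(np.round(r['point'],4).tolist(),round(r['score'],2)) for r in recognise(c,q)][:4])
    except Exception as e: print(q,e)
s=state();print(s)
E
```

```text
pics
scene [[478.26019414   0.         321.36134724]
 [  0.         478.26019414 233.80141019]
 [  0.           0.           1.        ]] [[ 0.4349 -0.7396  0.5136  1.0717]
 [ 0.9003  0.3674 -0.2332 -0.2487]
 [-0.0162  0.5639  0.8257  1.0054]
 [ 0.      0.      0.      1.    ]] ['camera_matrix', 'pose']
cap_center [([0.4277, -0.2291, 0.0343], 0.74), ([0.4332, -0.3191, 0.0486], 0.7), ([0.3447, -0.3181, 0.0314], 0.55)]
grinder [([0.6002, 0.1126, 0.0905], 0.8)]
dial_grip [([0.5306, 0.1872, 0.1004], 0.53)]
dial_pointer [([0.5326, 0.1858, 0.1025], 0.89)]
dial_mark [([0.5348, 0.1847, 0.0951], 0.85), ([0.6424, 0.1854, 0.0988], 0.73), ([0.5297, 0.185, 0.1023], 0.52)]
stud_top [([0.6011, 0.1091, 0.0898], 0.73), ([0.6054, 0.4312, 0.0109], 0.36)]
seal_collar [([0.6002, 0.0791, 0.1069], 0.5), ([0.5308, 0.1838, 0.1005], 0.21)]
blue_glass [([0.6456, 0.1859, 0.0977], 0.77)]
side [[459.10420893   0.         319.94850898]
 [  0.         459.10420893 242.46247409]
 [  0.           0.           1.        ]] [[ 0.9074  0.3076 -0.2864  0.186 ]
 [-0.4201  0.6434 -0.64   -0.7844]
 [-0.0126  0.701   0.713  
[... 483 characters left out ...]
joint_pos': array([ 1.04298011e+00,  5.26573321e-02,  1.61286330e+00,  2.01140098e-05,
        1.47601589e+00, -1.18992930e-01]), 'joint_vel': array([-0.00065663,  0.00187055,  0.00105375,  0.00035095,  0.00014437,
       -0.00095377]), 'joint_efforts': array([-8.20624391e-04, -3.93692744e+01, -3.70466888e+01, -7.80436903e-05,
        3.91210788e-04, -3.99035787e-05]), 'tool_pos': array([0.24844303, 0.57349051, 0.25335201]), 'tool_rot': array([-5.72213838e-07,  2.02992020e-01,  9.79180391e-01,  2.97968789e-05]), 'contact_force': array([-0.50354969, -0.51124095,  0.00613657]), 'ft_torque': array([-0.04033688, -0.07441504,  0.0087294 ]), 'grasp_force': 0.0, 'gripper_width': 1.0001801012232765}
```

View pics/scene.png

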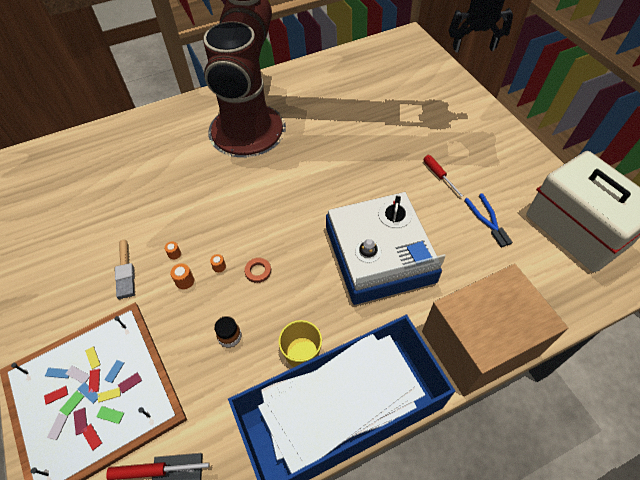

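View pics/side.png

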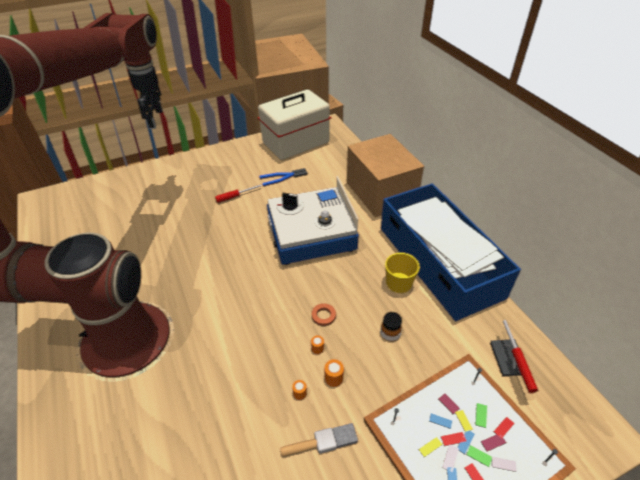

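The largest orange cap is at scene (181,275) and side (334,372). The look-alikes are smaller: scene (172,250) and (217,262), side (300,389) and (317,343). The dial is at scene (397,212) and the stud at (369,248). Next I rectify the deck and check a close crop of the caps.

```bash
cat >> h.py <<'E'
def proj(c,P):
    k=get_calibration(c);T=np.linalg.inv(k['pose']);p=(T[:3,:3]@np.atleast_2d(P).T).T+T[:3,3]
    p=p*[1,-1,-1];u=(k['camera_matrix']@p.T).T;return u[:,:2]/u[:,2:]
def rect(c,im,z,x0,y0,L,N):
    # image: column = (y0+L - y), row = (x0+L - x)  (x up, y left)
    q=np.float32([[x0+L,y0+L,z],[x0+L,y0,z],[x0,y0,z],[x0,y0+L,z]])
    H=cv2.getPerspectiveTransform(np.float32([[0,0],[N,0],[N,N],[0,N]]),proj(c,q).astype(np.float32))
    return cv2.warpPerspective(im,H,(N,N),flags=cv2.INTER_CUBIC|cv2.WARP_INVERSE_MAP)
def tri(c1,u1,c2,u2):
    A=[];B=[]
    for c,u in((c1,u1),(c2,u2)):
        k=get_calibration(c);d=np.linalg.inv(k['camera_matrix'])@[u[0],u[1],1];d=k['pose'][:3,:3]@(d*[1,-1,-1]);d/=np.linalg.norm(d)
        M=np.eye(3)-np.outer(d,d);A.append(M);B.append(M@k['pose'][:3,3])
    return np.linalg.solve(sum(A),sum(B))
E
python3 - <<'E'
from h import *
a=cv2.imread('pics/scene.png');b=cv2.imread('pics/side.png')
t=np.hstack([rect("scene",a,.09,.42,-.02,.32,400),rect("side",b,.09,.42,-.02,.32,400)])
c=cv2.resize(a[225:305,140:246],(265,200),interpolation=cv2.INTER_CUBIC);d=cv2.resize(b[320:412,280:372],(200,200),interpolation=cv2.INTER_CUBIC)
o=np.zeros((600,800,3),np.uint8);o[:400]=t;o[400:,:265]=c;o[400:,400:600]=d
cv2.imwrite('pics/rect.png',o)
for cam in("scene","side"):
  grab_frame(cam)
  for r in regions_of(cam,"cap_center"):
    m=r['pixels'];ys,xs=np.nonzero(m);print(cam,r['score'],m.sum(),xs.mean(),ys.mean(),xs.min(),xs.max(),ys.min(),ys.max())
E
```

```text
scene 0.64 235 217.7404255319149 262.5787234042553 210 225 254 272
scene 0.6 213 172.54460093896714 250.09859154929578 165 180 242 258
scene 0.59 439 182.4259681093394 275.73348519362185 171 193 263 288
side 0.6 219 298.8904109589041 389.3972602739726 292 306 380 399
side 0.58 484 333.650826446281 372.71487603305786 324 344 359 386
side 0.49 202 316.66336633663366 344.53960396039605 310 323 336 353
```

View pics/rect.png

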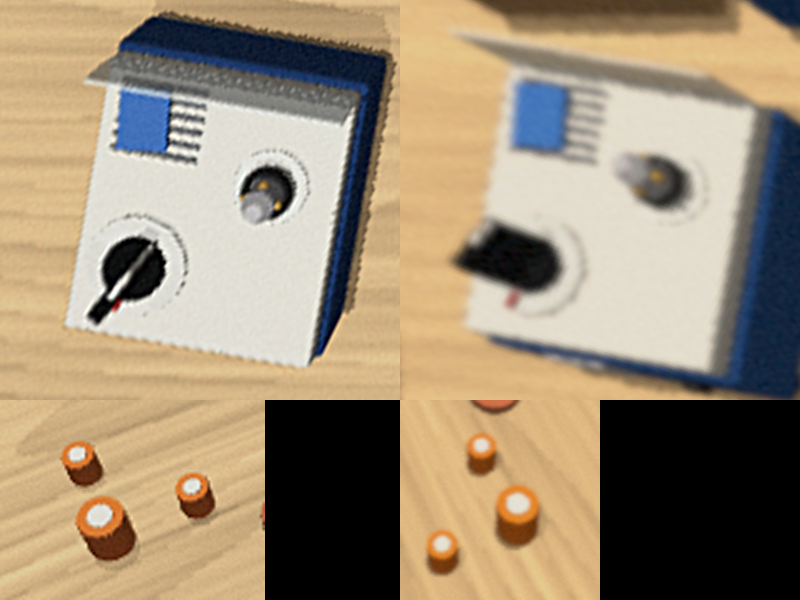

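Both pictures agree on the grinder: dial axis about (0.527,0.187), yaw about -0.175, stud about (0.59,0.08). The close crop confirms the big cap at scene (181,275), side (334,372), with its two smaller look-alikes. The bar's direction is unclear from here, so I'm moving the wrist camera nearer.

Request:
apply_moves(
  targets=[
    {"translation": [-0.35, -0.2, -0.04], "twist": 0, "hand": 1},
    {"translation": [-0.35, -0.2, -0.04], "twist": 0, "hand": 1},
    {"translation": [-0.35, -0.2, -0.04], "twist": 0, "hand": 1},
    {"translation": [-0.35, -0.2, -0.04], "twist": 0, "hand": 1},
    {"translation": [-0.35, -0.2, -0.04], "twist": 0, "hand": 1},
    {"translation": [-0.35, -0.2, -0.04], "twist": 0, "hand": 1},
    {"translation": [-0.35, -0.2, -0.04], "twist": 0, "hand": 1},
    {"translation": [-0.35, -0.2, -0.04], "twist": 0, "hand": 1},
  ],
)

```text
time: 1.9
tool_pos: [0.4425, 0.314, 0.2857]
tool_rot: [0.0, 0.203, 0.979, 0.0]
contact_force: [1.7, 0.1, 0.1]
gripper_width: 1.0
grasp_force: 0.0
```

Request:
apply_moves(
  targets=[
    {"translation": [-0.35, -0.2, -0.04], "twist": 0, "hand": 1},
    {"translation": [-0.35, -0.2, -0.04], "twist": 0, "hand": 1},
    {"translation": [-0.2, -0.15, 0], "twist": 0, "hand": 1},
    {"translation": [0, 0, 0], "twist": 0, "hand": 1},
    {"translation": [0, 0, 0], "twist": 0, "hand": 1},
  ],
)

```text
time: 2.4
tool_pos: [0.5025, 0.2289, 0.2932]
tool_rot: [-0.0, 0.204, 0.979, 0.0]
contact_force: [-0.3, 0.3, -1.2]
gripper_width: 0.997
grasp_force: 0.0
```

```bash
cat >> h.py <<'E'
def wproj(P,k):
    T=np.linalg.inv(k['pose']);p=((T[:3,:3]@np.atleast_2d(P).T).T+T[:3,3])*[1,-1,-1]
    K=k['camera_matrix'];rho=np.hypot(p[:,0],p[:,1]);th=np.arctan2(rho,p[:,2]);f=th/np.maximum(rho,1e-9)
    return np.c_[K[0,0]*p[:,0]*f+K[0,2],K[1,1]*p[:,1]*f+K[1,2]]
def wrect(im,k,z,x0,y0,L,N):
    g=(np.arange(N)+.5)/N*L;X,Y=np.meshgrid(x0+L-g,y0+L-g,indexing='ij')
    m=wproj(np.c_[X.ravel(),Y.ravel(),np.full(X.size,z)],k).astype(np.float32)
    return cv2.remap(im,m[:,0].reshape(N,N),m[:,1].reshape(N,N),cv2.INTER_CUBIC)
E
python3 - <<'E'
from h import *
k=get_calibration("wrist");im=grab_frame("wrist");save("w1.png",im);np.save("w1k.npy",k['pose'])
print(k['camera_matrix'],np.round(k['pose'],4));s=state();print(s['time'],s['tool_pos'],s['tool_rot'])
x0,y0,L,N=.44,.02,.24,480
print(im.shape)
o=np.zeros((600,800,3),np.uint8)
o[:400,:400]=wrect(im,k,.09,.44,.02,.24,400);o[:400,400:]=wrect(im,k,.134,.48,.14,.1,400);o[400:,:266]=cv2.resize(im,(266,200))
save("w1r.png",o)
for q in("dial_grip","dial_pointer","dial_mark","stud_top","seal_collar"):
    print(q,[(np.round(r['point'],4).tolist(),round(r['score'],2)) for r in recognise("wrist",q)][:3])
E
```

```text
[[371.64829954   0.         320.44204808]
 [  0.         371.64829954 244.89251771]
 [  0.           0.           1.        ]] [[ 3.988e-01 -8.821e-01 -2.508e-01  4.392e-01]
 [ 9.170e-01  3.837e-01  1.085e-01  2.568e-01]
 [ 6.000e-04 -2.733e-01  9.619e-01  4.139e-01]
 [ 0.000e+00  0.000e+00  0.000e+00  1.000e+00]]
2.45 [0.50216271 0.2294924  0.29320035] [-2.54778117e-04  2.02910203e-01  9.79197307e-01  1.33829880e-04]
(480, 640, 3)
dial_grip [([0.5298, 0.1956, 0.0986], 0.84)]
dial_pointer [([0.5266, 0.1935, 0.1038], 0.91)]
dial_mark [([0.521, 0.1959, 0.0904], 0.81), ([0.5906, 0.0952, 0.103], 0.22)]
stud_top [([0.5409, 0.1439, 0.0882], 0.55)]
seal_collar [([0.5868, 0.0973, 0.1026], 0.82)]
```

View pics/w1r.png

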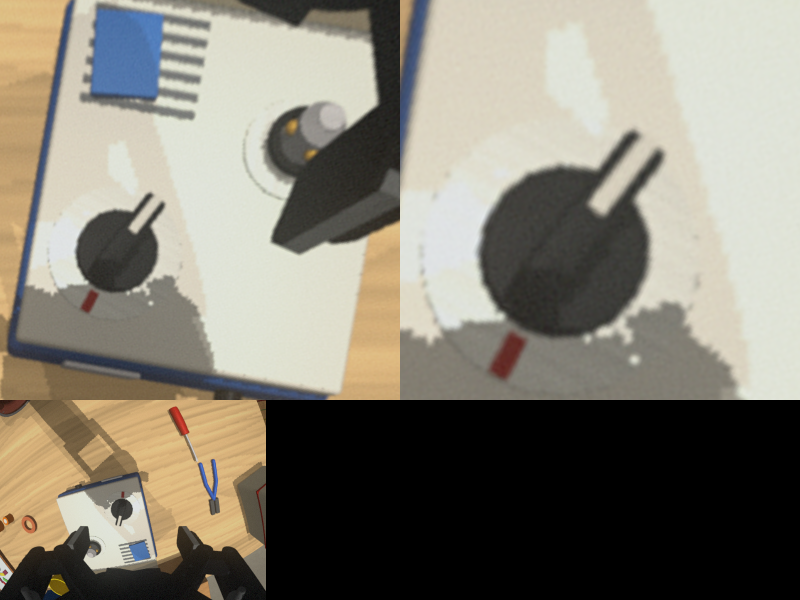

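The wrist view shows the white line on the bar end pointing to about -36° in the world (rectified right panel, (600,212) to (645,143)). The red mark is at about 153° (panel (510,357)). That's nearly opposite, where the spec says 0.5–1.5 rad. I need a closer look.

Request:
apply_moves(
  targets=[
    {"translation": [-0.04, -0.1, 0.35], "twist": 0, "hand": 1},
    {"translation": [-0.04, -0.1, 0.35], "twist": 0, "hand": 1},
    {"translation": [-0.04, -0.1, 0.3], "twist": 0, "hand": 1},
    {"translation": [0, 0, 0], "twist": 0, "hand": 1},
    {"translation": [0, 0, 0], "twist": 0, "hand": 1},
  ],
)

```text
time: 3.2
tool_pos: [0.5014, 0.1973, 0.1936]
tool_rot: [-0.0, 0.203, 0.979, 0.0]
contact_force: [0.0, -0.5, 0.8]
gripper_width: 1.0
grasp_force: 0.0
```

```bash
python3 - <<'E'
from h import *
k=get_calibration("wrist");im=grab_frame("wrist");save("w2.png",im);np.save("w2k.npy",k['pose'])
s=state();print(s['time'],s['tool_pos'],s['tool_rot'],np.round(k['pose'][:3,3],4))
c=wproj([.527,.187,.1],k)[0];print(c)
x,y=int(c[0]),int(c[1]);x=min(max(x,100),540);y=min(max(y,100),380)
cr=cv2.resize(im[y-100:y+100,x-100:x+100],(400,400),interpolation=cv2.INTER_CUBIC)
cr=np.clip(255*(cr/255.)**.6,0,255).astype(np.uint8)
o=np.hstack([cr,wrect(im,k,.091,.477,.137,.1,400)]);save("w2r.png",o)
for q in("dial_grip","dial_pointer","dial_mark"):
    print(q,[(np.round(r['point'],4).tolist(),round(r['score'],2)) for r in recognise("wrist",q)][:3])
E
```

```text
3.25 [0.50233936 0.19761107 0.19515343] [1.06570101e-03 2.02721746e-01 9.79235574e-01 6.70275644e-04] [0.4381 0.2251 0.3142]
[320.94816314 299.63542872]
dial_grip [([0.5247, 0.1939, 0.0979], 0.65)]
dial_pointer [([0.524, 0.1896, 0.1045], 0.98)]
dial_mark [([0.5186, 0.1972, 0.0894], 0.65), ([0.6752, -0.1213, 0.0311], 0.23)]
```

View pics/w2r.png

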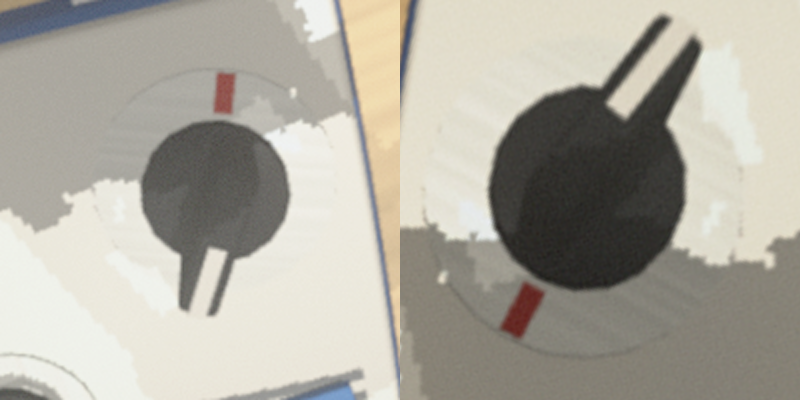

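The close view confirms it: the pointer is at -36° and the only red mark is at about 152.5° (right panel (522,310)). The red mark is what counts, so the clockwise turn is about 2.98 rad, which still fits the 3.4 range. Now checking the wrist joint's room.

```bash
python3 - <<'E'
from h import *
from scipy.spatial.transform import Rotation as R
s=state();print(s['joint_pos'])
q=s['tool_rot'];Rm=R.from_quat(np.r_[q[1:],q[0]]).as_matrix();print(Rm.round(4))
d=np.array([.528,.189,.126])-s['tool_pos'];print("tool delta mm",(Rm.T@d*1000).round(1))
print("tool x ang",np.degrees(np.arctan2(Rm[1,0],Rm[0,0])))
E
```

```text
[ 2.36723302e-01 -1.10613861e-01  1.87000945e+00  1.64839893e-04
  1.37795398e+00 -9.25997338e-01]
[[-0.9179  0.3969  0.0041]
 [ 0.3969  0.9179  0.0012]
 [-0.0033  0.0027 -1.    ]]
tool delta mm [-26.3   1.8  70. ]
tool x ang 156.61694215885183
```

Request:
apply_moves(
  targets=[
    {"translation": [-0.26, 0.02, 0], "twist": 0, "hand": 1},
    {"translation": [0, 0, 0], "twist": 1, "hand": 1},
    {"translation": [0, 0, 0.2], "twist": 1, "hand": 0.6},
    {"translation": [0, 0, 0.25], "twist": 0.2, "hand": 0.6},
    {"translation": [0, 0, 0.25], "twist": 0, "hand": 0.6},
    {"translation": [0, 0, 0], "twist": 0, "hand": 0.6},
    {"translation": [0, 0, 0], "twist": 0, "hand": 0.6},
  ],
)

```text
time: 4.1
tool_pos: [0.5267, 0.1887, 0.1244]
tool_rot: [0.0, 0.309, 0.951, 0.0]
contact_force: [0.6, 0.0, 0.2]
gripper_width: 0.603
grasp_force: 0.0
```

Request:
apply_moves(
  targets=[
    {"translation": [0, 0, 0], "twist": 0, "hand": 0.3},
    {"translation": [0, 0, 0], "twist": 0, "hand": 0.25},
    {"translation": [0, 0, 0], "twist": 0, "hand": 0.2},
    {"translation": [0, 0, 0], "twist": 0, "hand": 0.15},
    {"translation": [0, 0, 0], "twist": 0, "hand": 0.12},
    {"translation": [0, 0, 0], "twist": 0, "hand": 0.1},
    {"translation": [0, 0, 0], "twist": 0, "hand": 0.08},
    {"translation": [0, 0, 0], "twist": 0, "hand": 0.08},
  ],
)

```text
time: 4.9
tool_pos: [0.5279, 0.19, 0.1251]
tool_rot: [0.002, 0.309, 0.951, 0.003]
contact_force: [2.6, 6.4, 0.3]
gripper_width: 0.129
grasp_force: 59.6
```

Request:
apply_moves(
  targets=[
    {"translation": [0, 0, 0], "twist": 0.8, "hand": 0.08},
    {"translation": [0, 0, 0], "twist": 0.8, "hand": 0.08},
    {"translation": [0, 0, 0], "twist": 0.8, "hand": 0.08},
    {"translation": [0, 0, 0], "twist": 0.8, "hand": 0.08},
    {"translation": [0, 0, 0], "twist": 0.8, "hand": 0.08},
    {"translation": [0, 0, 0], "twist": 0, "hand": 0.08},
  ],
)

```text
time: 5.5
tool_pos: [0.5276, 0.1897, 0.1251]
tool_rot: [0.001, 0.492, 0.87, 0.002]
contact_force: [3.0, 5.2, 1.7]
gripper_width: 0.131
grasp_force: 59.8
```

Request:
apply_moves(
  targets=[
    {"translation": [0, 0, 0], "twist": 1, "hand": 0.08},
    {"translation": [0, 0, 0], "twist": 1, "hand": 0.08},
    {"translation": [0, 0, 0], "twist": 1, "hand": 0.08},
    {"translation": [0, 0, 0], "twist": 1, "hand": 0.08},
    {"translation": [0, 0, 0], "twist": 1, "hand": 0.08},
    {"translation": [0, 0, 0], "twist": 1, "hand": 0.08},
    {"translation": [0, 0, 0], "twist": 1, "hand": 0.08},
    {"translation": [0, 0, 0], "twist": 1, "hand": 0.08},
  ],
)

```text
time: 6.3
tool_pos: [0.5267, 0.1896, 0.1251]
tool_rot: [-0.001, 0.793, 0.609, 0.001]
contact_force: [-3.0, 4.5, 4.9]
gripper_width: 0.131
grasp_force: 60.2
```

Request:
apply_moves(
  targets=[
    {"translation": [0, 0, 0], "twist": 1, "hand": 0.08},
    {"translation": [0, 0, 0], "twist": 1, "hand": 0.08},
    {"translation": [0, 0, 0], "twist": 1, "hand": 0.08},
    {"translation": [0, 0, 0], "twist": 1, "hand": 0.08},
    {"translation": [0, 0, 0], "twist": 1, "hand": 0.08},
    {"translation": [0, 0, 0], "twist": 1, "hand": 0.08},
    {"translation": [0, 0, 0], "twist": 1, "hand": 0.08},
    {"translation": [0, 0, 0], "twist": 1, "hand": 0.08},
  ],
)

```text
time: 7.1
tool_pos: [0.5261, 0.1902, 0.1251]
tool_rot: [-0.002, 0.968, 0.252, 0.0]
contact_force: [-4.1, 7.0, 5.7]
gripper_width: 0.13
grasp_force: 60.5
```

Request:
apply_moves(
  targets=[
    {"translation": [0, 0, 0], "twist": 1, "hand": 0.08},
    {"translation": [0, 0, 0], "twist": 1, "hand": 0.08},
    {"translation": [0, 0, 0], "twist": 1, "hand": 0.08},
    {"translation": [0, 0, 0], "twist": 1, "hand": 0.08},
    {"translation": [0, 0, 0], "twist": 1, "hand": 0.08},
    {"translation": [0, 0, 0], "twist": 1, "hand": 0.08},
    {"translation": [0, 0, 0], "twist": 1, "hand": 0.08},
    {"translation": [0, 0, 0], "twist": 0, "hand": 0.08},
  ],
)

```text
time: 7.9
tool_pos: [0.526, 0.1909, 0.1251]
tool_rot: [-0.003, 0.996, -0.094, -0.0]
contact_force: [-4.3, 7.5, 5.8]
gripper_width: 0.131
grasp_force: 60.5
```

```bash
python3 - <<'E'
from h import *
k=get_calibration("wrist");im=grab_frame("wrist");save("w3.png",im)
s=state();print(s['time'],s['tool_pos'],s['tool_rot'],s['contact_force'],s['ft_torque'],s['joint_pos'][5])
o=np.hstack([cv2.resize(im,(533,400)),wrect(im,k,.091,.4777,.139,.1,266).repeat(1,0) if 0 else np.vstack([wrect(im,k,.091,.478,.139,.1,266),np.zeros((134,266,3),np.uint8)])]);save("w3r.png",o)
E
```

```text
7.95 [0.52595169 0.19092891 0.12505309] [-2.84436069e-03  9.95651619e-01 -9.31104327e-02 -4.59125980e-04] [-4.17797515  8.83385669  5.3568678 ] [ 1.33774829  0.80615813 -0.0498995 ] 1.967979426618078
```

View pics/w3r.png

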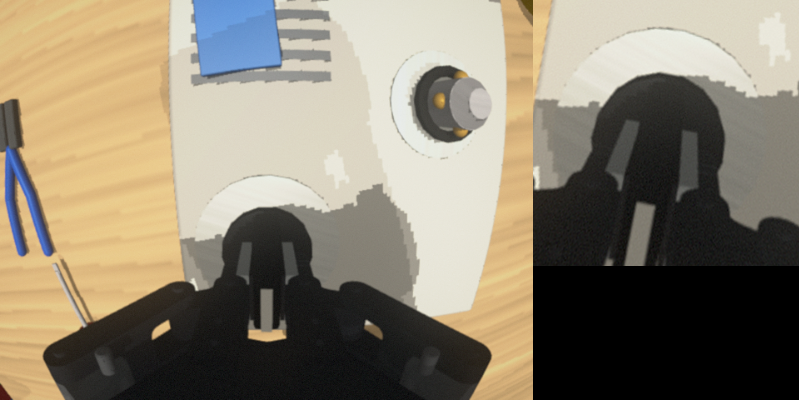

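The view shows the pointer's white line in the fingers (265,310) and the mark hidden underneath. I'll compute the mark's angle precisely from the earlier pictures.

```bash
python3 - <<'E'
from h import *
K=get_calibration("wrist")['camera_matrix']
def mk(o,x0,y0,L,N,nm):
    b,g,r=[o[:,:,i].astype(int) for i in range(3)]
    m=(r>g*1.6)&(r>b*1.6)&(r>60)
    n,lab,st,ce=cv2.connectedComponentsWithStats(m.astype(np.uint8))
    for i in range(1,n):
        if st[i,4]<60: continue
        ys,xs=np.nonzero(lab==i);X=x0+L-(ys+.5)/N*L;Y=y0+L-(xs+.5)/N*L
        p=np.c_[X,Y];c=p.mean(0);w,v=np.linalg.eigh(np.cov((p-c).T));a=np.degrees(np.arctan2(v[1,1],v[0,1]))
        for ax in([.527,.1872],[.5275,.190],[.5285,.1913]):
            d=c-ax;print(nm,c.round(4),(np.sqrt(12*w)*1e3).round(1),"axisdir",round(a%180,1),"from",ax,round(np.degrees(np.arctan2(d[1],d[0])),1),round(np.hypot(*d)*1e3,1))
for i in(1,2):
    im=cv2.imread(f'pics/w{i}.png');k=dict(camera_matrix=K,pose=np.load(f'w{i}k.npy'))
    mk(wrect(im,k,.091,.478,.139,.1,400),.478,.139,.1,400,f'w{i}')
for c in("scene","side"):
    mk(rect(c,cv2.imread(f'pics/{c}.png'),.091,.478,.139,.1,400),.478,.139,.1,400,c)
# straight deck edges -> yaw
E
```

```text
w1 [0.4989 0.2063] [ 4.9 12.1] axisdir 151.9 from [0.527, 0.1872] 145.8 34.0
w1 [0.4989 0.2063] [ 4.9 12.1] axisdir 151.9 from [0.5275, 0.19] 150.3 32.9
w1 [0.4989 0.2063] [ 4.9 12.1] axisdir 151.9 from [0.5285, 0.1913] 153.1 33.2
w2 [0.4993 0.2063] [ 5.2 12.5] axisdir 152.2 from [0.527, 0.1872] 145.3 33.6
w2 [0.4993 0.2063] [ 5.2 12.5] axisdir 152.2 from [0.5275, 0.19] 149.9 32.6
w2 [0.4993 0.2063] [ 5.2 12.5] axisdir 152.2 from [0.5285, 0.1913] 152.7 32.8
scene [0.4968 0.2065] [ 3.8 10.1] axisdir 143.1 from [0.527, 0.1872] 147.4 35.8
scene [0.4968 0.2065] [ 3.8 10.1] axisdir 143.1 from [0.5275, 0.19] 151.7 34.8
scene [0.4968 0.2065] [ 3.8 10.1] axisdir 143.1 from [0.5285, 0.1913] 154.4 35.1
```

Request:
apply_moves(
  targets=[
    {"translation": [0, 0, 0], "twist": 0.8, "hand": 0.08},
    {"translation": [0, 0, 0], "twist": 0.8, "hand": 0.08},
    {"translation": [0, 0, 0], "twist": 0.7, "hand": 0.08},
    {"translation": [0, 0, 0], "twist": 0, "hand": 0.08},
    {"translation": [0, 0, 0], "twist": 0, "hand": 0.08},
  ],
)

```text
time: 8.45
tool_pos: [0.526, 0.1911, 0.125]
tool_rot: [-0.003, 0.978, -0.207, -0.001]
contact_force: [-3.7, 9.1, 4.7]
gripper_width: 0.129
grasp_force: 60.4
```

```bash
python3 - <<'E'
from h import *
s=state();q=s['tool_rot'];print(s['time'],s['tool_pos'],np.degrees(2*np.arctan2(q[2],q[1])),s['contact_force'],s['ft_torque'],s['joint_pos'][5])
E
```

```text
8.45 [0.52602467 0.19114327 0.12500756] -23.84954683448602 [-3.71349757  9.13125897  4.74351992] [ 1.51455515  0.70689317 -0.06841206] 2.197720215108343
```

Request:
apply_moves(
  targets=[
    {"translation": [0, 0, 0], "twist": 0.4, "hand": 0.08},
    {"translation": [0, 0, 0], "twist": 0.25, "hand": 0.08},
    {"translation": [0, 0, 0], "twist": 0, "hand": 0.08},
    {"translation": [0, 0, 0], "twist": 0, "hand": 0.08},
  ],
)

```text
time: 8.85
tool_pos: [0.5261, 0.1912, 0.1251]
tool_rot: [-0.003, 0.972, -0.236, -0.0]
contact_force: [-4.6, 9.0, 5.6]
gripper_width: 0.134
grasp_force: 72.1
```

```bash
python3 - <<'E'
from h import *
s=state();q=s['tool_rot'];print(s['time'],s['tool_pos'],np.degrees(2*np.arctan2(q[2],q[1])),s['contact_force'],s['ft_torque'],s['joint_pos'][5])
E
```

```text
8.85 [0.52606024 0.19116458 0.12510445] -27.277372145304444 [-4.60957411  8.95254732  5.64016097] [1.45668614 0.6679787  1.55959931] 2.258569286372321
```

Torque about z jumped to 1.56 N·m, so the dial is at its stop. I'll relieve it, release and look.

Request:
apply_moves(
  targets=[
    {"translation": [0, 0, 0], "twist": -0.4, "hand": 0.08},
    {"translation": [0, 0, 0], "twist": 0, "hand": 0.5},
    {"translation": [0, 0, 0], "twist": 0, "hand": 0.7},
    {"translation": [0, 0, 0], "twist": 0, "hand": 0.7},
    {"translation": [0, 0, -0.4], "twist": 0, "hand": 0.7},
    {"translation": [0.2, 0, -0.4], "twist": 0, "hand": 0.7},
    {"translation": [0.2, 0, 0], "twist": 0, "hand": 0.7},
    {"translation": [0, 0, 0], "twist": 0, "hand": 0.7},
  ],
)

```text
time: 9.65
tool_pos: [0.5647, 0.1701, 0.2054]
tool_rot: [-0.0, 0.975, -0.22, 0.002]
contact_force: [-0.4, 0.0, -1.3]
gripper_width: 0.7
grasp_force: 0.0
```

```bash
python3 - <<'E'
from h import *
k=get_calibration("wrist");im=grab_frame("wrist");save("w4.png",im);np.save("w4k.npy",k['pose'])
s=state();print(s['time'],s['tool_pos'],np.round(k['pose'][:3,3],4),s['joint_pos'][5])
b=np.clip(255*(im/255.)**.6,0,255).astype(np.uint8)
o=np.hstack([wrect(b,k,.091,.477,.137,.1,400),wrect(b,k,.134,.477,.137,.1,400)]);save("w4r.png",o)
for q in("stud_top","seal_collar","dial_mark"):
    print(q,[(np.round(r['point'],4).tolist(),round(r['score'],2)) for r in recognise("wrist",q)][:3])
E
```

```text
9.7 [0.56290201 0.17047436 0.20352176] [0.6277 0.1403 0.3262] 2.1822667145139825
stud_top [([0.5947, 0.118, 0.0866], 0.75)]
seal_collar [([0.5994, 0.0875, 0.105], 0.82)]
dial_mark [([0.5373, 0.1808, 0.0905], 0.71), ([0.4271, 0.4133, 0.0187], 0.46)]
```

View pics/w4r.png

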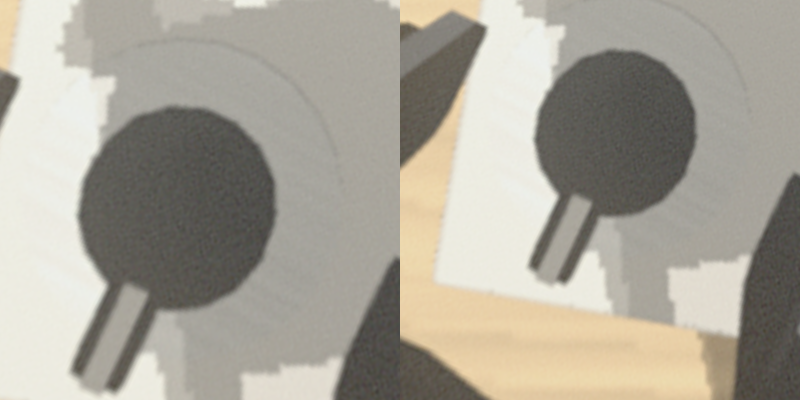

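From this side the bar hides the mark, and the pointer is at roughly 156°. I'll move the camera over the mark's side.

Request:
apply_moves(
  targets=[
    {"translation": [-0.35, 0, -0.1], "twist": 0, "hand": 0.7},
    {"translation": [-0.4, 0, -0.1], "twist": 0, "hand": 0.7},
    {"translation": [-0.4, 0, 0], "twist": 0, "hand": 0.7},
    {"translation": [-0.25, 0, 0], "twist": 0, "hand": 0.7},
    {"translation": [0, 0, 0], "twist": 0, "hand": 0.7},
    {"translation": [0, 0, 0], "twist": 0, "hand": 0.7},
  ],
)

```text
time: 10.45
tool_pos: [0.435, 0.2313, 0.2225]
tool_rot: [0.0, 0.976, -0.219, -0.0]
contact_force: [0.5, -0.4, -0.4]
gripper_width: 0.7
grasp_force: 0.0
```

```bash
python3 - <<'E'
from h import *
k=get_calibration("wrist");im=grab_frame("wrist");save("w5.png",im);np.save("w5k.npy",k['pose'])
s=state();print(s['time'],s['tool_pos'],np.round(k['pose'][:3,3],4),s['joint_pos'][5])
b=np.clip(255*(im/255.)**.6,0,255).astype(np.uint8)
o=np.hstack([wrect(b,k,.091,.477,.137,.1,400),wrect(b,k,.134,.477,.137,.1,400)]);save("w5r.png",o)
E
```

```text
10.5 [0.43561765 0.23100893 0.22272215] [0.4987 0.2018 0.3431] 2.349319724787759
```

View pics/w5r.png

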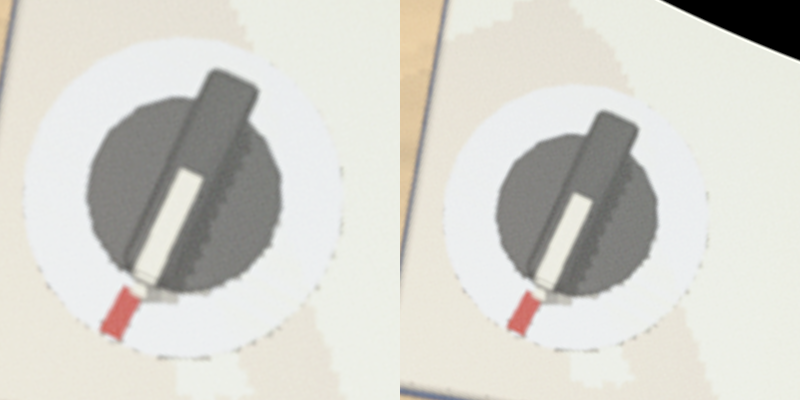

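```bash
python3 - <<'E'
from h import *
K=get_calibration("wrist")['camera_matrix'];k=dict(camera_matrix=K,pose=np.load('w5k.npy'))
im=cv2.imread('pics/w5.png');N=800;L=.1
T=wrect(im,k,.134,.477,.137,L,N);B=wrect(im,k,.091,.477,.137,L,N)
def pca(m):
    ys,xs=np.nonzero(m);p=np.c_[.477+L-(ys+.5)/N*L,.137+L-(xs+.5)/N*L];c=p.mean(0);w,v=np.linalg.eigh(np.cov((p-c).T));a=np.degrees(np.arctan2(v[1,1],v[0,1]))%180
    return c.round(4),round(a,2),(np.sqrt(12*w)*1e3).round(1)
# white line: bright comps seeded inside
g=cv2.cvtColor(T,cv2.COLOR_BGR2GRAY)
m=np.zeros_like(g);m[380:550,270:400]=1
n,lab,st,ce=cv2.connectedComponentsWithStats(((g>150)&(m>0)).astype(np.uint8))
for i in range(1,n):
    if st[i,4]>500: print('white',pca(lab==i),st[i])
b,gg,r=[B[:,:,i].astype(int) for i in range(3)]
M=(r>gg*1.5)&(r>b*1.5)&(r>60);n,lab,st,ce=cv2.connectedComponentsWithStats(M.astype(np.uint8));i=1+st[1:,4].argmax();print('mark',pca(lab==i))
# disc centre at z=.098 and ring centre at .09
D=wrect(im,k,.098,.477,.137,L,N);d=cv2.medianBlur(cv2.cvtColor(D,cv2.COLOR_BGR2GRAY),7)
for nm,G,(r0,r1) in(('disc',d,(180,205)),('ring',cv2.medianBlur(cv2.cvtColor(B,cv2.COLOR_BGR2GRAY),5),(310,330))):
    c=cv2.HoughCircles(G,cv2.HOUGH_GRADIENT,1,100,param1=60,param2=15,minRadius=r0,maxRadius=r1)
    if c is not None:
        for x,y,R in c[0][:2]: print(nm,.577-y/N*L,.237-x/N*L,R/N*L)
# grinder yaw: deck edges in wider rect
E
```

```text
white (array([0.518 , 0.1957]), np.float64(154.38), array([ 5.2, 21.5])) [ 273  388  110  162 7132]
mark (array([0.4984, 0.2069]), np.float64(152.69), array([ 5.5, 11.9]))
disc 0.5274375 0.1913125 0.0239
disc 0.5413125 0.2138125 0.02305
```

The picture now shows the mark directly at the end of the white line, with the dial 2–3° short; my relief twist turned it back a little. I'll regrip aligned with the mark and release without backing off.

Request:
apply_moves(
  targets=[
    {"translation": [0.4, -0.02, 0], "twist": 0.4, "hand": 0.7},
    {"translation": [0.4, 0, 0], "twist": 0, "hand": 0.6},
    {"translation": [0.2, 0, 0.2], "twist": 0, "hand": 0.6},
    {"translation": [0, 0, 0.3], "twist": 0, "hand": 0.6},
    {"translation": [0, 0, 0.3], "twist": 0, "hand": 0.6},
    {"translation": [0, 0, 0.18], "twist": 0, "hand": 0.6},
    {"translation": [0, 0, 0], "twist": 0, "hand": 0.6},
    {"translation": [0, 0, 0], "twist": 0, "hand": 0.6},
  ],
)

```text
time: 11.3
tool_pos: [0.5265, 0.1875, 0.1252]
tool_rot: [0.0, 0.971, -0.239, -0.0]
contact_force: [-0.2, -0.7, -0.6]
gripper_width: 0.6
grasp_force: 0.0
```

Request:
apply_moves(
  targets=[
    {"translation": [0, 0, 0], "twist": 0, "hand": 0.3},
    {"translation": [0, 0, 0], "twist": 0, "hand": 0.2},
    {"translation": [0, 0, 0], "twist": 0, "hand": 0.15},
    {"translation": [0, 0, 0], "twist": 0, "hand": 0.1},
    {"translation": [0, 0, 0], "twist": 0, "hand": 0.08},
    {"translation": [0, 0, 0], "twist": 0, "hand": 0.08},
  ],
)

```text
time: 11.9
tool_pos: [0.528, 0.1901, 0.1273]
tool_rot: [-0.003, 0.971, -0.237, 0.003]
contact_force: [3.5, 6.7, -1.7]
gripper_width: 0.133
grasp_force: 58.0
```

```bash
python3 - <<'E'
from h import *
s=state();q=s['tool_rot'];print(s['time'],s['tool_pos'],np.degrees(2*np.arctan2(q[2],q[1])),s['contact_force'],s['ft_torque'],s['gripper_width'])
E
```

```text
11.9 [0.52801643 0.19010539 0.12729795] -27.471817968644235 [ 3.53251329  6.67803194 -1.67587317] [ 1.04995963 -0.6757631   0.86496283] 0.13268390383373654
```

Request:
apply_moves(
  targets=[
    {"translation": [0, 0, 0], "twist": 0, "hand": 0.4},
    {"translation": [0, 0, 0], "twist": 0, "hand": 0.6},
    {"translation": [0, 0, 0], "twist": 0, "hand": 0.7},
    {"translation": [0, 0, -0.4], "twist": 0, "hand": 0.7},
    {"translation": [-0.2, 0, -0.4], "twist": 0, "hand": 0.7},
    {"translation": [-0.4, 0, -0.18], "twist": 0, "hand": 0.7},
    {"translation": [-0.4, 0, 0], "twist": 0, "hand": 0.7},
    {"translation": [0, 0, 0], "twist": 0, "hand": 0.7},
  ],
)

```text
time: 12.7
tool_pos: [0.4349, 0.2358, 0.2243]
tool_rot: [-0.001, 0.971, -0.237, 0.0]
contact_force: [1.1, -0.4, 0.1]
gripper_width: 0.7
grasp_force: 0.0
```

```bash
python3 - <<'E'
from h import *
k=get_calibration("wrist");im=grab_frame("wrist")[:,:,::-1].copy();cv2.imwrite("pics/w6.png",im);N=800;L=.1
s=state();print(s['time'],s['tool_pos'],s['tool_rot'],s['joint_pos'])
T=wrect(im,k,.134,.477,.137,L,N);B=wrect(im,k,.091,.477,.137,L,N)
def pca(m):
    ys,xs=np.nonzero(m);p=np.c_[.477+L-(ys+.5)/N*L,.137+L-(xs+.5)/N*L];c=p.mean(0);w,v=np.linalg.eigh(np.cov((p-c).T));a=np.degrees(np.arctan2(v[1,1],v[0,1]))%180
    return c.round(4),round(a,2),(np.sqrt(12*w)*1e3).round(1)
g=cv2.cvtColor(T,cv2.COLOR_BGR2GRAY);m=np.zeros_like(g);m[370:560,260:410]=1
n,lab,st,ce=cv2.connectedComponentsWithStats(((g>150)&(m>0)).astype(np.uint8))
for i in range(1,n):
    if st[i,4]>500: print('white',pca(lab==i))
b,gg,r=[B[:,:,i].astype(int) for i in range(3)]
M=(r>gg*1.5)&(r>b*1.5)&(r>60);n,lab,st,ce=cv2.connectedComponentsWithStats(M.astype(np.uint8));i=1+st[1:,4].argmax();print('mark',pca(lab==i))
D=wrect(im,k,.098,.477,.137,L,N);c=cv2.HoughCircles(cv2.medianBlur(cv2.cvtColor(D,cv2.COLOR_BGR2GRAY),7),cv2.HOUGH_GRADIENT,1,100,param1=60,param2=15,minRadius=180,maxRadius=205)
x,y,R=c[0][0];print('disc',.577-y/N*L,.237-x/N*L)
# deck edges for yaw/centre
W=wrect(im,k,.09,.40,-.05,.32,640);cv2.imwrite('pics/w6deck.png',W)
# cap triangulation
print('cap',tri("scene",(182.43,275.73),"side",(333.65,372.71)))
# top face (orange+white disc) centre guess for each camera at z=.048
E
```

```text
12.75 [0.43617708 0.23496676 0.22379063] [-2.41105752e-04  9.71342551e-01 -2.37683136e-01  5.62866735e-04] [ 3.43905938e-01 -2.46073002e-01  1.94064311e+00 -2.19977085e-04
  1.44581749e+00  2.39468952e+00]
white (array([0.5174, 0.196 ]), np.float64(154.44), array([ 5.2, 22.8]))
mark (array([0.4985, 0.2067]), np.float64(152.79), array([ 5.4, 12. ]))
disc 0.5273125 0.19106251
cap [ 0.42302921 -0.31741192  0.02323704]
```

The pointer agrees with the mark to about 0.03 rad and the dial is against its stop. Now to the cap at about (0.423,-0.317).

Request:
apply_moves(
  targets=[
    {"translation": [0.2, 0.41, 0], "twist": 0, "hand": 1},
    {"translation": [0.2, 0.41, 0], "twist": 0, "hand": 1},
    {"translation": [0.2, 0.41, 0], "twist": 0, "hand": 1},
    {"translation": [0.2, 0.41, 0], "twist": 0, "hand": 1},
    {"translation": [0.2, 0.41, 0], "twist": 0, "hand": 1},
    {"translation": [0.2, 0.41, 0], "twist": 0, "hand": 1},
    {"translation": [0.2, 0.41, 0], "twist": 0, "hand": 1},
    {"translation": [0.2, 0.41, 0], "twist": 0, "hand": 1},
  ],
)

```text
time: 13.55
tool_pos: [0.4266, -0.1332, 0.2232]
tool_rot: [0.0, 0.971, -0.239, 0.0]
contact_force: [1.5, -0.5, -0.0]
gripper_width: 1.0
grasp_force: 0.0
```

Request:
apply_moves(
  targets=[
    {"translation": [0.2, 0.41, 0], "twist": 0, "hand": 1},
    {"translation": [0.2, 0.41, 0], "twist": 0, "hand": 1},
    {"translation": [0.2, 0.41, 0], "twist": 0, "hand": 1},
    {"translation": [0.2, 0.41, 0], "twist": 0, "hand": 1},
    {"translation": [0, 0, 0], "twist": 1, "hand": 1},
    {"translation": [0, 0, 0], "twist": 1, "hand": 1},
    {"translation": [0, 0, 0], "twist": 1, "hand": 1},
    {"translation": [0, 0, 0], "twist": 0, "hand": 1},
  ],
)

```text
time: 14.35
tool_pos: [0.4214, -0.3139, 0.2227]
tool_rot: [0.0, 0.924, -0.382, -0.001]
contact_force: [0.3, -0.2, -0.4]
gripper_width: 0.996
grasp_force: 0.0
```

```bash
python3 - <<'E'
from h import *
from scipy.spatial.transform import Rotation as R
k=get_calibration("wrist");im=grab_frame("wrist");save("w7.png",im)
s=state();q=s['tool_rot'];Rm=R.from_quat(np.r_[q[1:],q[0]]).as_matrix();print(s['time'],s['tool_pos'],q,s['joint_pos'],k['pose'][:3,3])
o=wrect(im,k,.048,.363,-.377,.12,480);
full=cv2.resize(im,(320,240));o=np.hstack([o,np.vstack([full,np.zeros((240,320,3),np.uint8)])]);save("w7r.png",o)
for r in regions_of("wrist","cap_center"):
    ys,xs=np.nonzero(r['pixels']);print(r['score'],len(xs),xs.mean(),ys.mean())
print([(np.round(r['point'],4).tolist(),round(r['score'],2)) for r in recognise("wrist","cap_center")])
E
```

```text
14.4 [ 0.42152899 -0.31362256  0.22282281] [-2.20829268e-05  9.24644093e-01 -3.80832129e-01 -4.35693300e-04] [-7.81212945e-01 -1.66663848e-01  1.87457942e+00 -2.93589605e-04
  1.43449968e+00  1.57101562e+00] [ 0.47149252 -0.36296422  0.34326999]
0.93 1250 388.24 278.5168
0.71 2570 323.1976653696498 219.13579766536964
0.69 1303 259.0245587106677 281.4397544128933
[([0.4215, -0.2357, 0.0338], 0.93), ([0.4239, -0.3219, 0.047], 0.78), ([0.3437, -0.321, 0.0382], 0.78)]
```

View pics/w7r.png

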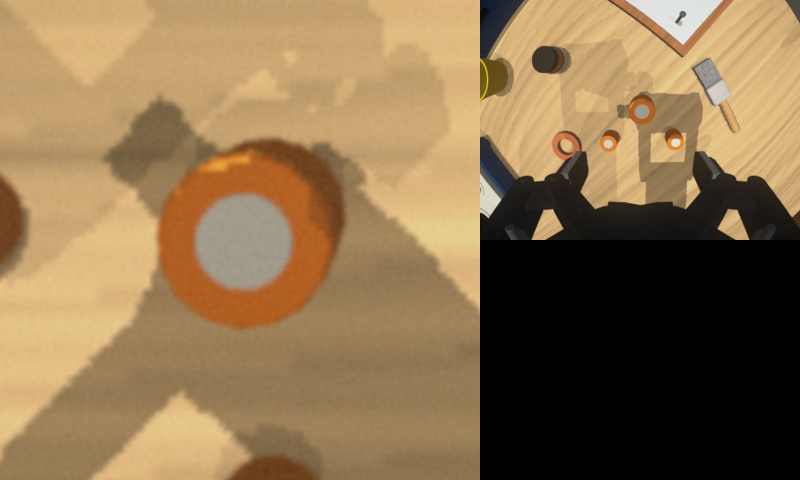

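The crop shows the large cap's top centred at (244,241), which is (0.4227,-0.318). The two small caps sit at the left and bottom edges, clear of the diagonal finger line.

Request:
apply_moves(
  targets=[
    {"translation": [0.04, 0.02, 0.4], "twist": 0, "hand": 1},
    {"translation": [0, 0, 0.4], "twist": 0, "hand": 1},
    {"translation": [0, 0, 0.4], "twist": 0, "hand": 1},
    {"translation": [0, 0, 0.4], "twist": 0, "hand": 1},
    {"translation": [0, 0, 0.25], "twist": 0, "hand": 1},
    {"translation": [0, 0, 0.1], "twist": 0, "hand": 1},
    {"translation": [0, 0, 0], "twist": 0, "hand": 1},
    {"translation": [0, 0, 0], "twist": 0, "hand": 0.7},
  ],
)

```text
time: 15.3
tool_pos: [0.4242, -0.318, 0.0298]
tool_rot: [0.0, 0.925, -0.381, 0.001]
contact_force: [0.1, 0.6, 0.8]
gripper_width: 0.849
grasp_force: 0.0
```

Request:
apply_moves(
  targets=[
    {"translation": [0, 0, 0], "twist": 0, "hand": 0.6},
    {"translation": [0, 0, 0], "twist": 0, "hand": 0.55},
    {"translation": [0, 0, 0], "twist": 0, "hand": 0.5},
    {"translation": [0, 0, 0], "twist": 0, "hand": 0.45},
    {"translation": [0, 0, 0], "twist": 0, "hand": 0.4},
    {"translation": [0, 0, 0], "twist": 0, "hand": 0.35},
    {"translation": [0, 0, 0], "twist": 0, "hand": 0.35},
  ],
)

```text
time: 16.0
tool_pos: [0.4243, -0.3181, 0.0303]
tool_rot: [0.001, 0.925, -0.381, 0.001]
contact_force: [-2.1, 1.2, 6.3]
gripper_width: 0.506
grasp_force: 60.0
```

Request:
apply_moves(
  targets=[
    {"translation": [0, 0, -0.2], "twist": 0, "hand": 0.35},
    {"translation": [0, 0, -0.4], "twist": 0, "hand": 0.35},
    {"translation": [0, 0, -0.45], "twist": 0, "hand": 0.35},
    {"translation": [0, 0, -0.45], "twist": 0, "hand": 0.35},
    {"translation": [0, 0, -0.45], "twist": 0, "hand": 0.35},
    {"translation": [0, 0, 0], "twist": 0, "hand": 0.35},
  ],
)

```text
time: 16.6
tool_pos: [0.4262, -0.3198, 0.2324]
tool_rot: [0.003, 0.924, -0.381, 0.007]
contact_force: [0.7, -0.7, -0.1]
gripper_width: 0.506
grasp_force: 61.1
```

```bash
python3 - <<'E'
from h import *
K=get_calibration("wrist")['camera_matrix'];N=480;L=.12;x0,y0=.53,.02
print(state()['tool_pos'],state()['gripper_width'],state()['contact_force'])
im={f'w{i}':cv2.imread(f'pics/w{i}.png') for i in(1,2,4,5)};im['scene']=cv2.imread('pics/scene.png');im['side']=cv2.imread('pics/side.png')
rows=[]
for n,I in im.items():
    row=[]
    for z in(.104,.129):
        o=wrect(I,dict(camera_matrix=K,pose=np.load(n+'k.npy')),z,x0,y0,L,N) if n[0]=='w' else rect(n,I,z,x0,y0,L,N)
        o=np.ascontiguousarray(o);g=cv2.medianBlur(cv2.cvtColor(o,cv2.COLOR_BGR2GRAY),5)
        rr=(76,88) if z==.104 else (24,33)
        c=cv2.HoughCircles(g,cv2.HOUGH_GRADIENT,1,60,param1=60,param2=10,minRadius=rr[0],maxRadius=rr[1])
        if c is not None:
            for x,y,R in c[0][:2]:print(n,z,round(x0+L-y/N*L,4),round(y0+L-x/N*L,4),round(R/N*L*1e3,1))
            x,y,R=c[0][0];cv2.circle(o,(int(x),int(y)),int(R),(0,0,255),1)
        cv2.drawMarker(o,(int((y0+L-.0822)/L*N),int((x0+L-.5881)/L*N)),(0,255,0),0,12)
        row.append(cv2.resize(o,(200,200)))
    rows.append(np.vstack(row))
cv2.imwrite('pics/stud.png',np.vstack([np.hstack(rows[:4]),np.hstack(rows[4:]+[np.zeros_like(rows[0])]*2)])[:600] if 0 else np.hstack([rows[0],rows[2],rows[4],rows[5]]))
E
```

```text
[ 0.42616287 -0.31979815  0.23242103] 0.5055280054872869 [ 0.6901736  -0.66065836 -0.12311702]
w1 0.104 0.5871 0.0859 20.8
w1 0.104 0.5796 0.1001 20.2
w1 0.129 0.5901 0.0844 6.6
w1 0.129 0.5529 0.1114 6.1
w2 0.104 0.5781 0.0991 21.8
w2 0.104 0.5874 0.0856 21.3
w2 0.129 0.5491 0.1191 7.6
w2 0.129 0.5454 0.1044 6.7
w4 0.104 0.5906 0.0849 19.9
w4 0.129 0.5899 0.0841 6.6
w4 0.129 0.6086 0.1056 8.1
scene 0.104 0.5931 0.0821 20.4
scene 0.129 0.6146 0.0824 7.6
scene 0.129 0.6311 0.0549 8.1
side 0.104 0.5896 0.0831 21.3
```

View pics/stud.png

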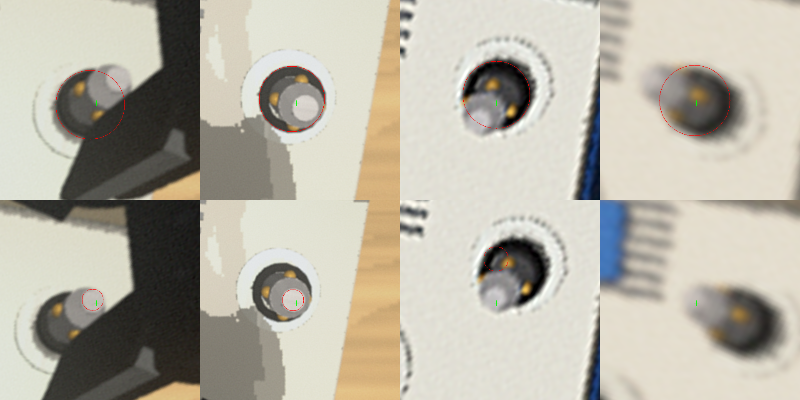

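Stud top comes out at (0.590,0.084): two wrist views from opposite sides agree, shown as the red circles on the stud tip in the top and bottom panels. The cap is held, so I'm carrying it over.

Request:
apply_moves(
  targets=[
    {"translation": [-0.17, -0.4, 0], "twist": 0, "hand": 0.35},
    {"translation": [-0.17, -0.4, 0], "twist": 0, "hand": 0.35},
    {"translation": [-0.17, -0.4, 0], "twist": 0, "hand": 0.35},
    {"translation": [-0.17, -0.4, 0], "twist": 0, "hand": 0.35},
    {"translation": [-0.17, -0.4, 0], "twist": 0, "hand": 0.35},
    {"translation": [-0.17, -0.4, 0], "twist": 0, "hand": 0.35},
    {"translation": [-0.17, -0.4, 0], "twist": 0, "hand": 0.35},
    {"translation": [-0.17, -0.4, 0], "twist": 0, "hand": 0.35},
  ],
)

```text
time: 17.4
tool_pos: [0.5524, 0.0077, 0.2227]
tool_rot: [0.0, 0.925, -0.381, -0.0]
contact_force: [-0.0, -1.3, 0.3]
gripper_width: 0.508
grasp_force: 61.2
```

Request:
apply_moves(
  targets=[
    {"translation": [-0.17, -0.4, 0], "twist": 0, "hand": 0.35},
    {"translation": [-0.14, -0.42, 0], "twist": 0, "hand": 0.35},
    {"translation": [0, 0, 0], "twist": 0, "hand": 0.35},
    {"translation": [0, 0, 0], "twist": 0, "hand": 0.35},
    {"translation": [0, 0, 0], "twist": 0, "hand": 0.35},
  ],
)

```text
time: 17.9
tool_pos: [0.5877, 0.0852, 0.2227]
tool_rot: [0.0, 0.924, -0.381, -0.0]
contact_force: [0.3, 0.3, -0.5]
gripper_width: 0.507
grasp_force: 61.4
```

```bash
cat > st.py <<'E'
from h import *
from scipy.spatial.transform import Rotation as R
s=state();q=s['tool_rot'];Rm=R.from_quat(np.r_[q[1:],q[0]]).as_matrix()
d=np.array([.5908,.0832,s['tool_pos'][2]])-s['tool_pos'];print(s['time'],s['tool_pos'].round(4),q.round(4),'delta tool mm',(Rm.T@d*1e3).round(1),'F',s['contact_force'].round(1),s['ft_torque'].round(2),s['gripper_width'].round(3))
E
python3 st.py; python3 - <<'E'
from h import *
k=get_calibration("wrist");im=grab_frame("wrist")[:,:,::-1].copy()
s=state();z=s['tool_pos'][2]-.0063+.024
t=s['tool_pos'];N=480;L=.12
o=wrect(im,k,z,t[0]-.06,t[1]-.06,L,N);cv2.imwrite('pics/hand.png',o)
hsv=cv2.cvtColor(o,cv2.COLOR_BGR2HSV);m=((hsv[:,:,0]>4)&(hsv[:,:,0]<18)&(hsv[:,:,1]>150)).astype(np.uint8)
g=cv2.medianBlur(cv2.cvtColor(o,cv2.COLOR_BGR2GRAY),5)
c=cv2.HoughCircles(g,cv2.HOUGH_GRADIENT,1,60,param1=60,param2=12,minRadius=40,maxRadius=56)
if c is not None:
    for x,y,r in c[0][:3]: print('label circle vs TCP mm',(240-y)/4,(240-x)/4,r/4)
print(m.sum())
E
```

```text
label circle vs TCP mm -0.625 1.625 11.9
label circle vs TCP mm -38.875 -32.875 11.85
label circle vs TCP mm 30.375 -28.625 12.45
22695Traceback (most recent call last):
  File "st.py", line 4, in <module>
    d=np.array([.5908,.0832,s['tool_pos'][2]])-s['tool_pos'];print(s['time'],s['tool_pos'].round(4),q.round(4),'delta tool mm',(Rm.T@d*1e3).round(1),'F',s['contact_force'].round(1),s['ft_torque'].round(2),s['gripper_width'].round(3))
                                                                                                                                                                                                             ^^^^^^^^^^^^^^^^^^^^^^^^
AttributeError: 'float' object has no attribute 'round'
```

Request:
apply_moves(
  targets=[
    {"translation": [0.04, 0, 0.2], "twist": 0, "hand": 0.35},
    {"translation": [0, 0, 0.2], "twist": 0, "hand": 0.35},
    {"translation": [0, 0, 0.15], "twist": 0, "hand": 0.35},
    {"translation": [0, 0, 0], "twist": 0, "hand": 0.35},
    {"translation": [0, 0, 0], "twist": 0, "hand": 0.35},
  ],
)

```text
time: 18.45
tool_pos: [0.5909, 0.0825, 0.1684]
tool_rot: [0.0, 0.924, -0.382, -0.0]
contact_force: [0.4, -0.3, 0.1]
gripper_width: 0.504
grasp_force: 61.4
```

```bash
sed -i "s/s\['gripper_width'\].round(3)/s['gripper_width']/; s/.5908,.0832/.5909,.0826/" st.py; python3 st.py
```

```text
18.45 [0.5909 0.0825 0.1684] [ 1.000e-04  9.243e-01 -3.816e-01 -1.000e-04] delta tool mm [-0.1 -0.1  0. ] F [ 0.4 -0.3  0.1] [ 0.01 -0.01 -0.01] 0.5036166547901872
```

Request:
apply_moves(
  targets=[
    {"translation": [0, 0, 0.04], "twist": 0, "hand": 0.35},
    {"translation": [0, 0, 0.04], "twist": 0, "hand": 0.35},
    {"translation": [0, 0, 0.04], "twist": 0, "hand": 0.35},
    {"translation": [0, 0, 0.04], "twist": 0, "hand": 0.35},
    {"translation": [0, 0, 0.04], "twist": 0, "hand": 0.35},
    {"translation": [0, 0, 0], "twist": 0, "hand": 0.35},
  ],
)

```text
time: 19.05
tool_pos: [0.5905, 0.083, 0.1473]
tool_rot: [0.0, 0.925, -0.381, -0.001]
contact_force: [-0.2, 0.6, -1.3]
gripper_width: 0.505
grasp_force: 61.4
```

```bash
python3 st.py
```

```text
19.05 [0.5905 0.083  0.1473] [ 3.000e-04  9.245e-01 -3.812e-01 -7.000e-04] delta tool mm [ 0.6  0.  -0. ] F [-0.2  0.6 -1.3] [0.   0.04 0.02] 0.5046969600863308
```

The cap is over the stud with no side force. Pressing on in small steps.

Request:
apply_moves(
  targets=[
    {"translation": [0, 0, 0.02], "twist": 0, "hand": 0.35},
    {"translation": [0, 0, 0.02], "twist": 0, "hand": 0.35},
    {"translation": [0, 0, 0.02], "twist": 0, "hand": 0.35},
    {"translation": [0, 0, 0], "twist": 0, "hand": 0.35},
  ],
)

```text
time: 19.45
tool_pos: [0.592, 0.0829, 0.1448]
tool_rot: [-0.0, 0.925, -0.381, 0.001]
contact_force: [-2.5, -1.3, 8.0]
gripper_width: 0.506
grasp_force: 62.2
```

Request:
apply_moves(
  targets=[
    {"translation": [0, 0, 0.02], "twist": 0, "hand": 0.35},
    {"translation": [0, 0, 0.01], "twist": 0, "hand": 0.35},
    {"translation": [0, 0, 0], "twist": 0, "hand": 0.35},
  ],
)

```text
time: 19.75
tool_pos: [0.5923, 0.0828, 0.1445]
tool_rot: [-0.0, 0.925, -0.381, 0.001]
contact_force: [-7.8, -1.2, 18.7]
gripper_width: 0.505
grasp_force: 63.3
```

Request:
apply_moves(
  targets=[
    {"translation": [0, 0, 0.02], "twist": 0, "hand": 0.35},
    {"translation": [0, 0, 0.01], "twist": 0, "hand": 0.35},
    {"translation": [0, 0, 0], "twist": 0, "hand": 0.35},
  ],
)

```text
time: 20.05
tool_pos: [0.5925, 0.0827, 0.1442]
tool_rot: [0.0, 0.925, -0.381, 0.001]
contact_force: [-13.7, -2.2, 29.9]
gripper_width: 0.504
grasp_force: 64.3
```

It's jamming: 30 N with a side force and no click. I'll back off and centre by feeling the side clearance.

Request:
apply_moves(
  targets=[
    {"translation": [0, 0, -0.06], "twist": 0, "hand": 0.35},
    {"translation": [0, 0, -0.06], "twist": 0, "hand": 0.35},
    {"translation": [0, 0, 0], "twist": 0, "hand": 0.35},
    {"translation": [0, 0, 0], "twist": 0, "hand": 0.35},
  ],
)

```text
time: 20.45
tool_pos: [0.5908, 0.083, 0.1477]
tool_rot: [0.0, 0.924, -0.381, -0.0]
contact_force: [-0.2, 1.0, -0.9]
gripper_width: 0.504
grasp_force: 61.4
```

```bash
python3 st.py
```

```text
20.45 [0.5908 0.083  0.1477] [ 1.000e-04  9.245e-01 -3.812e-01 -3.000e-04] delta tool mm [ 0.3  0.2 -0. ] F [-0.2  1.  -0.9] [-0.03  0.03  0.01] 0.5037757750064467
```

Request:
apply_moves(
  targets=[
    {"translation": [0, 0, 0.015], "twist": 0, "hand": 0.35},
    {"translation": [0.02, 0, 0], "twist": 0, "hand": 0.35},
    {"translation": [0, 0, 0], "twist": 0, "hand": 0.35},
  ],
)

```text
time: 20.75
tool_pos: [0.5918, 0.0816, 0.1458]
tool_rot: [0.0, 0.924, -0.381, -0.001]
contact_force: [-0.5, 1.5, -1.3]
gripper_width: 0.505
grasp_force: 61.3
```

Request:
apply_moves(
  targets=[
    {"translation": [-0.02, 0, 0], "twist": 0, "hand": 0.35},
    {"translation": [-0.02, 0, 0], "twist": 0, "hand": 0.35},
    {"translation": [0, 0, 0], "twist": 0, "hand": 0.35},
  ],
)

```text
time: 21.05
tool_pos: [0.5897, 0.0842, 0.1469]
tool_rot: [0.0, 0.925, -0.381, 0.001]
contact_force: [0.1, -2.1, -1.8]
gripper_width: 0.508
grasp_force: 61.3
```

Request:
apply_moves(
  targets=[
    {"translation": [0.02, 0, 0], "twist": 0, "hand": 0.35},
    {"translation": [0, 0.02, 0], "twist": 0, "hand": 0.35},
    {"translation": [0, 0, 0], "twist": 0, "hand": 0.35},
  ],
)

```text
time: 21.35
tool_pos: [0.5896, 0.0814, 0.1469]
tool_rot: [-0.0, 0.924, -0.381, -0.0]
contact_force: [-0.1, -0.2, -0.7]
gripper_width: 0.502
grasp_force: 61.3
```

Request:
apply_moves(
  targets=[
    {"translation": [0, -0.02, 0], "twist": 0, "hand": 0.35},
    {"translation": [0, -0.02, 0], "twist": 0, "hand": 0.35},
    {"translation": [0, 0, 0], "twist": 0, "hand": 0.35},
  ],
)

```text
time: 21.65
tool_pos: [0.5919, 0.0838, 0.1467]
tool_rot: [0.001, 0.925, -0.381, -0.001]
contact_force: [-4.3, -3.9, 2.2]
gripper_width: 0.511
grasp_force: 61.7
```

Request:
apply_moves(
  targets=[
    {"translation": [0, 0.02, 0], "twist": 0, "hand": 0.35},
    {"translation": [0, 0, 0], "twist": 0, "hand": 0.35},
  ],
)

```text
time: 21.85
tool_pos: [0.5913, 0.0832, 0.1468]
tool_rot: [-0.001, 0.924, -0.381, 0.0]
contact_force: [-0.2, -0.1, 0.0]
gripper_width: 0.512
grasp_force: 61.5
```

Request:
apply_moves(
  targets=[
    {"translation": [0, 0.03, 0], "twist": 0, "hand": 0.35},
    {"translation": [0, 0, 0], "twist": 0, "hand": 0.35},
  ],
)

```text
time: 22.05
tool_pos: [0.5892, 0.0812, 0.1469]
tool_rot: [-0.001, 0.924, -0.381, 0.0]
contact_force: [0.6, 1.6, -1.8]
gripper_width: 0.505
grasp_force: 61.7
```

Request:
apply_moves(
  targets=[
    {"translation": [0, 0.01, 0], "twist": 0, "hand": 0.35},
    {"translation": [0, 0, 0], "twist": 0, "hand": 0.35},
  ],
)

```text
time: 22.25
tool_pos: [0.5891, 0.0811, 0.147]
tool_rot: [-0.002, 0.924, -0.381, 0.001]
contact_force: [5.4, 4.1, -3.0]
gripper_width: 0.506
grasp_force: 61.7
```

```bash
python3 st.py
```

```text
22.25 [0.5891 0.0811 0.147 ] [-0.0017  0.9245 -0.3813  0.001 ] delta tool mm [ 0.2 -2.4  0. ] F [ 5.4  4.1 -3. ] [ 0.69 -0.71  0.02] 0.5061587839328225
```

Request:
apply_moves(
  targets=[
    {"translation": [-0.01, -0.024, 0], "twist": 0, "hand": 0.35},
    {"translation": [0, 0, 0.025], "twist": 0, "hand": 0.35},
    {"translation": [0, 0, 0.02], "twist": 0, "hand": 0.35},
    {"translation": [0, 0, 0], "twist": 0, "hand": 0.35},
  ],
)

```text
time: 22.65
tool_pos: [0.5902, 0.0825, 0.1444]
tool_rot: [-0.0, 0.925, -0.381, 0.001]
contact_force: [0.1, -0.5, 5.4]
gripper_width: 0.508
grasp_force: 62.7
```

```bash
python3 st.py
```

```text
22.65 [0.5902 0.0825 0.1444] [-4.000e-04  9.245e-01 -3.812e-01  1.200e-03] delta tool mm [ 0.4 -0.6  0. ] F [ 0.1 -0.5  5.4] [ 0.07  0.12 -0.04] 0.5081705376869409
```

Centred now, with 5.4 N down and no side force. Pressing on.

Request:
apply_moves(
  targets=[
    {"translation": [0, 0, 0.015], "twist": 0, "hand": 0.35},
    {"translation": [0, 0, 0], "twist": 0, "hand": 0.35},
  ],
)

```text
time: 22.85
tool_pos: [0.5906, 0.0824, 0.1441]
tool_rot: [-0.0, 0.925, -0.381, 0.002]
contact_force: [-2.2, 0.1, 10.1]
gripper_width: 0.505
grasp_force: 63.1
```

Request:
apply_moves(
  targets=[
    {"translation": [-0.003, 0.003, 0.015], "twist": 0, "hand": 0.35},
    {"translation": [0, 0, 0], "twist": 0, "hand": 0.35},
  ],
)

```text
time: 23.05
tool_pos: [0.5908, 0.0824, 0.1439]
tool_rot: [-0.001, 0.925, -0.381, 0.002]
contact_force: [-3.4, -0.0, 15.5]
gripper_width: 0.511
grasp_force: 63.5
```

Request:
apply_moves(
  targets=[
    {"translation": [-0.008, 0.008, 0.01], "twist": 0, "hand": 0.35},
    {"translation": [0, 0, 0], "twist": 0, "hand": 0.35},
  ],
)

```text
time: 23.25
tool_pos: [0.5906, 0.0824, 0.1438]
tool_rot: [-0.001, 0.924, -0.381, 0.004]
contact_force: [-1.3, 0.1, 14.8]
gripper_width: 0.509
grasp_force: 63.5
```

Request:
apply_moves(
  targets=[
    {"translation": [-0.007, 0.007, 0.015], "twist": 0, "hand": 0.35},
    {"translation": [0, 0, 0], "twist": 0, "hand": 0.35},
  ],
)

```text
time: 23.45
tool_pos: [0.5905, 0.0825, 0.1434]
tool_rot: [-0.002, 0.924, -0.381, 0.005]
contact_force: [-0.6, 0.8, 17.7]
gripper_width: 0.51
grasp_force: 63.8
```

```bash
python3 st.py
```

```text
23.45 [0.5905 0.0825 0.1434] [-0.0019  0.9245 -0.3812  0.0047] delta tool mm [ 0.2 -0.4  0. ] F [-0.6  0.8 17.7] [ 0.09  0.25 -0.02] 0.5099447485023113
```

Request:
apply_moves(
  targets=[
    {"translation": [-0.005, 0.005, 0.015], "twist": 0, "hand": 0.35},
    {"translation": [0, 0, 0], "twist": 0, "hand": 0.35},
  ],
)

```text
time: 23.65
tool_pos: [0.5903, 0.0825, 0.1423]
tool_rot: [-0.002, 0.924, -0.381, 0.005]
contact_force: [0.3, -0.3, 17.3]
gripper_width: 0.503
grasp_force: 63.6
```

Request:
apply_moves(
  targets=[
    {"translation": [-0.005, 0.005, 0.015], "twist": 0, "hand": 0.35},
    {"translation": [0, 0, 0], "twist": 0, "hand": 0.35},
  ],
)

```text
time: 23.85
tool_pos: [0.5894, 0.0825, 0.1392]
tool_rot: [-0.002, 0.924, -0.381, 0.005]
contact_force: [3.6, 0.6, 6.2]
gripper_width: 0.504
grasp_force: 62.6
```

Force dropped from 17 to 6 N and the cap moved 3 mm: it's passing the detents. Re-centring and pushing on.

Request:
apply_moves(
  targets=[
    {"translation": [0.006, -0.006, 0.02], "twist": 0, "hand": 0.35},
    {"translation": [0, 0, 0.02], "twist": 0, "hand": 0.35},
    {"translation": [0, 0, 0], "twist": 0, "hand": 0.35},
  ],
)

```text
time: 24.15
tool_pos: [0.5883, 0.0824, 0.1313]
tool_rot: [-0.001, 0.924, -0.381, 0.003]
contact_force: [6.7, 0.2, 3.4]
gripper_width: 0.505
grasp_force: 62.4
```

Request:
apply_moves(
  targets=[
    {"translation": [0, 0, 0.02], "twist": 0, "hand": 0.35},
    {"translation": [0, 0, 0], "twist": 0, "hand": 0.35},
  ],
)

```text
time: 24.35
tool_pos: [0.5884, 0.0824, 0.1297]
tool_rot: [-0.001, 0.924, -0.381, 0.003]
contact_force: [5.9, -0.1, 5.4]
gripper_width: 0.508
grasp_force: 62.6
```

Request:
apply_moves(
  targets=[
    {"translation": [0, 0, 0.02], "twist": 0, "hand": 0.35},
    {"translation": [0, 0, 0], "twist": 0, "hand": 0.35},
  ],
)

```text
time: 24.55
tool_pos: [0.5884, 0.0824, 0.1281]
tool_rot: [-0.001, 0.924, -0.381, 0.003]
contact_force: [3.7, -0.5, 6.6]
gripper_width: 0.505
grasp_force: 62.7
```

Request:
apply_moves(
  targets=[
    {"translation": [0.005, -0.005, 0.015], "twist": 0, "hand": 0.35},
    {"translation": [0, 0, 0], "twist": 0, "hand": 0.35},
  ],
)

```text
time: 24.75
tool_pos: [0.5885, 0.0824, 0.1272]
tool_rot: [-0.001, 0.925, -0.381, 0.002]
contact_force: [-0.3, 0.0, 11.3]
gripper_width: 0.503
grasp_force: 63.2
```

Request:
apply_moves(
  targets=[
    {"translation": [0, 0, 0.015], "twist": 0, "hand": 0.35},
    {"translation": [0, 0, 0], "twist": 0, "hand": 0.35},
  ],
)

```text
time: 24.95
tool_pos: [0.5886, 0.0824, 0.1271]
tool_rot: [-0.0, 0.925, -0.381, 0.002]
contact_force: [-3.6, 0.4, 18.3]
gripper_width: 0.509
grasp_force: 63.8
```

Request:
apply_moves(
  targets=[
    {"translation": [0, 0, 0.01], "twist": 0, "hand": 0.35},
    {"translation": [0, 0, 0], "twist": 0, "hand": 0.35},
  ],
)

```text
time: 25.15
tool_pos: [0.5887, 0.0824, 0.1271]
tool_rot: [-0.0, 0.925, -0.381, 0.002]
contact_force: [-6.4, -1.1, 22.6]
gripper_width: 0.505
grasp_force: 64.1
```

The cap stopped at TCP z 0.1271, as predicted for the collar's lower stop (0.1273). I'll ease the push slightly and confirm it holds.

Request:
apply_moves(
  targets=[
    {"translation": [0, 0, -0.02], "twist": 0, "hand": 0.35},
    {"translation": [0, 0, 0], "twist": 0, "hand": 0.35},
    {"translation": [0, 0, 0], "twist": 0, "hand": 0.35},
    {"translation": [0, 0, 0], "twist": 0, "hand": 0.35},
  ],
)

```text
time: 25.55
tool_pos: [0.5885, 0.0824, 0.1272]
tool_rot: [-0.001, 0.924, -0.381, 0.002]
contact_force: [-1.0, 0.0, 14.7]
gripper_width: 0.51
grasp_force: 63.1
```

```bash
python3 st.py
```

```text
25.55 [0.5885 0.0824 0.1272] [-6.000e-04  9.245e-01 -3.812e-01  1.900e-03] delta tool mm [ 1.5 -1.8  0. ] F [-1.   0.  14.7] [-0.01  0.13  0.03] 0.50974990255102
```

Steady at 14.7 N with the collar at its stop, so I'm handing in.

```bash
python3 -c "
from plant import *
print(job_done())"
```

```text
the job is handed in; nothing more can be done
None
```

The job is handed in: the dial is at its clockwise stop with the pointer about 0.03 rad short of the red mark, and the orange cap is clicked onto the stud and still held down with the collar at its lower stop. The turn was about 3 rad, not the 0.5–1.5 rad stated, because the only red mark I could see was nearly opposite the pointer's start.

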